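# Find the free well of a light-tight incubator by feel and load it

### The arm

A 6-joint arm with a two-finger parallel gripper is mounted at the origin on a cart in front of the work surface, level with it; the furniture and walls round the work are solid. World frame = base frame: x ahead of the robot, y to its left, z up, the work surface at z = 0. Lengths are in mm, angles in degrees, forces in N, time in s.
With the tool pointing down it reaches from about 325 to 1000 mm from the base axis. Payload 5.1 kg.
Tool frame: the origin (TCP) lies midway between the tips of the shut fingers; the grasp point (between the pads) lies 19 mm behind it; z points along the fingers, y is the line along which they close (so a half turn about z gives the same grasp; the last joint's range is limited). The gripper opens to 85 mm and grips with 20 to 120 N. Pads are 22 mm wide; open, the fingers measure 114 mm over their backs; the gripper's body (76 mm by 85 mm) begins 54 mm behind the grasp point. The pads swing forward as they close: fully open they stand 13 mm farther back than shut.
Start: joints at [72.273, 7.093, 94.555, -0, 78.352, -4.733], TCP at [146.182, 633.337, 231.322] pointing down, gripper open.
Joint ranges: [-149.61, 149.61], [-58.7, 133.49], [1.44, 155.28], [-77.14, 257.14], [18.33, 153.61], [-166.67, 166.67]. Speed limits (degrees/s): [147.25, 147.25, 180, 180, 180, 180].

### API

Orientations are given as a 3x3 rotation matrix whose columns are the frame's x, y, z axes.
In Python, from rig import arm, fingers, planner, camera, camera_info, order, read_t, read_joint_positions, read_qd, read_tau, read_position, read_tool_rot, read_contact_force, read_moment, read_gripper_width, read_finger_force gives the robot as it stands. Calls block until the motion is done:
- arm.move_ptp(position, orientation): joint-space move of the TCP to a pose.
- arm.move_linear(position, attitude=None, rate=150, stop_force=None): straight line of the TCP; attitude=None keeps the orientation; rate is the mean speed in mm/s. With stop_force (N) it stops when the force on the tool has changed by that much, and returns True; else False.
- arm.move_j(angles): joint-space move.
- fingers.command_gripper(opening, squeeze=None): finger opening in mm; squeeze is the grip in N (None keeps the last); returns when the fingers have stopped.
- arm.dwell(seconds).
- planner.inverse_kinematics(position, orientation): joint angles nearest the present ones, or None.
- camera(name): name is "side" or "top"; returns the picture (420x560x3 uint8, red, green, blue); there is no depth.
- camera_info(name): a dict with "mtx" (3x3 intrinsics, pixels), "k1" (the pictures are not rectified: a ray, as slopes to the right and down, at radius r is drawn at 1 + k1 r^2 times it, then the intrinsics apply), "position" and "attitude" of the camera in the world. Camera axes: x right, y down, z forward; pixel columns grow to the right and rows downward; lengths in mm; the calibration is good to about 2 mm. A picture is of the moment at which its call begins. camera_info takes no time and is no camera call.
A pose or a line that the arm cannot do raises arm.PlanningError and nothing moves.
- order.sign_off(): hands the job in; it is judged then, once.
Readings, each from a call of its own:
- read_t(): time.
- read_joint_positions(): joint angles.
- read_qd(): joint speeds.
- read_tau(): joint torques, N m.
- read_position(): TCP position.
- read_tool_rot(): TCP orientation.
- read_contact_force(): force on the tool from outside, world axes, zero at the start.
- read_moment(): the same for the moment, N m.
- read_gripper_width(): finger opening in mm.
- read_finger_force(): force on a finger pad.
Only numpy, scipy, OpenCV 4.12 (cv2) and the standard library are available. Lean on these libraries where they do the work, as an engineer would, in place of code of your own. Each camera call takes 0.05 s, during which the arm holds its last target. There are 200 camera calls.

### The job

Stand all the reagent bottles and sample cups that are on the bench in front of the incubator upright on the yellow tray, unhook the blue hood (up on its keyholes, then forward off the screws) and stand it upright on the cleared bench. All six wells seem full, but one is only closed by a sprung plug: feel with light presses on the caps which one gives, and put the new vial upright into that well, right down until its cap is level with the others. Do not let the vial or the hood fall over.

Things in the scene. Friction and masses are not known exactly. Their poses are not given: they have to be found in the camera images.
- incubator: White light-tight dry-block incubator, fixed on the bench: body 114 (x) x 166 (y) mm on a grey plinth 130 x 190 x 10 mm. Origin: centre of its underside on the bench; z up, -x is its front, towards the robot. Its flat deck is 72 mm above the bench. The blue hood hangs over it at the start.
- deck (a point): Centre of the incubator's deck, at its surface, axes as the incubator. Six wells, 42 mm wide, are centred at x = -26 or +26 mm and y = -52, 0 or +52 mm from here. In each stands a black ribbed cap, 36 mm wide, its top 8 mm above the deck: five are stored vials, the sixth (it differs from start to start) a plug that looks the same and closes the free well.
- cap_level (a point): Point above the middle of the deck at the height of the cap tops. Stored vials stand firm and do not give. The plug gives way under less than 0.5 N, goes down up to 46 mm and rises again when let go. A vial set on the plug pushes it down by its own weight till its cap stands at this level; a light press helps if it sticks at the rim.
- screws (a point): Midway between the two steel shoulder screws on the incubator's front, 45 mm above the bench, at the body's front face. They stand 50 mm to either side (y) and point forward (-x): neck 8 mm, head 15 mm wide, outer face of the heads 16.5 mm in front of the face. The hood hangs on them.
- hood_handle (a point): Centre of the black handle bar on the blue light hood (loose, 0.28 to 0.46 kg), over its centre of mass. The bar is 90 mm long along y, 12 x 12 mm in section, with 23 mm free below it. The point is 116 mm above the hood's lower edge; x, y, z as the incubator's while it hangs. The hood is 128 mm deep (46 mm before the point at -x, 82 mm behind it) and 182 mm wide.
- hood_keyholes (a point): Midway between the hood's two keyholes, on its front wall (4 mm sheet), at the centre height of the wide holes (22 mm); 10 mm slots rise from them. Hung, its lower edge is 10 mm above the bench. Lift straight up 16 mm (13 to 19), then draw straight forward (incubator's -x) 16 mm or more: it is off. Open below and at the back, it stands well on its lower edges.
- vial (a point): The new vial (0.12 to 0.18 kg, loose, stands on the tray at the start): brown glass, white band, black ribbed cap; a cylinder 36 mm wide, 46 mm high (cap: top 14 mm). The point is its centre, 23 mm above its foot; z is its axis, up. Right down in the free well the point is 57 mm above the bench.
- tray: Flat yellow-green plastic tray, fixed, 282 (x) x 402 (y) x 25 mm. Origin: centre of its underside, z up. Level floor 240 x 300 mm, 2 mm thick, with raised sloped rims. Its part with positive y is littered with things lying flat (beyond y = 45 mm, up to 35 mm high); the part from y = -150 to y = 45 mm is clear but for the new vial.
- amber_bottle_mid (a point): Brown glass reagent bottle with a flat stopper, 44 mm wide, 78 mm high, stands on the bench in front of the incubator, may be absent. The point is its centre, half-way up; z is its axis, up. Take it by the body, at mid-height or a few mm above.
- flat_stopper_bottle_mid (a point): Clear glass reagent bottle with a wide flat stopper, 37 mm wide, 74 mm high, stands on the bench in front of the incubator, may be absent. The point is its centre, half-way up; z is its axis, up. Take it by the body, at mid-height or a few mm above.
- knob_stopper_bottle_mid (a point): Clear glass reagent bottle with a small knob stopper, 38 mm wide, 73 mm high, stands on the bench in front of the incubator, may be absent. The point is its centre, half-way up; z is its axis, up. Take it by the body, at mid-height or a few mm above.
- cup_1_mid (a point): Grey-white tapered sample cup with powder (38 mm at the rim, 28 at the foot), 38 mm wide, 37 mm high, stands on the bench in front of the incubator, may be absent. The point is its centre, half-way up; z is its axis, up. Take it by the body, at mid-height or a few mm above.
- cup_2_mid (a point): Grey-white tapered sample cup with powder (38 mm at the rim, 28 at the foot), like the other, 38 mm wide, 37 mm high, stands on the bench in front of the incubator, may be absent. The point is its centre, half-way up; z is its axis, up. Take it by the body, at mid-height or a few mm above.
Things that resemble listed ones, but are neither listed nor needed, are in the scene too. What is shaped like the part that bears amber_bottle_mid but pink is not meant.

How it is judged:
By the outcome, as a careful person would: the job done as asked, in the order asked, and still so for the second after the job is handed in, with the robot touching nothing.
Of amber_bottle, flat_stopper_bottle, knob_stopper_bottle, cup_1, cup_2 only 3 to 5 are there at a start; the rules pass over those that are not, and their reading is None.
At some moment in a run one of amber_bottle, flat_stopper_bottle, knob_stopper_bottle, cup_1, cup_2 may be knocked a few centimetres aside while the robot is not near it.
It also fails if it takes over 210 s, if anything falls off the work surface, if the arm or the gripper's body presses on something with over 40 N, if the wrist force passes 120 N, or if a joint passes its speed limit or range.

## Working session

There is one attempt and no reset: what is moved stays moved. The work goes in short steps, each a Python script; the robot and the scene stay as the last script left them, time stands still between calls to the robot, and variables do not carry over. Pictures are saved under pics/ and viewed, at most 14 in all, crops included, and the job is handed in when it is done.

```bash
ls; mkdir -p pics
python3 - <<'E'
from rig import *
import cv2
for n in("side","top"):
    cv2.imwrite(f"pics/{n}0.png",cv2.resize(camera(n),(784,588),interpolation=cv2.INTER_CUBIC)[:,:,::-1]); print(n,camera_info(n))
print(read_t(),read_gripper_width())
E
```

```text
pics
side {'mtx': array([[408.66662216,   0.        , 286.29199168],
       [  0.        , 408.66662216, 206.885883  ],
       [  0.        ,   0.        ,   1.        ]]), 'k1': -0.05715979558068417, 'position': array([ 509.04917133, -449.70670862,  698.44427737]), 'attitude': array([[ 0.99932797,  0.03493284, -0.01110426],
       [ 0.03156022, -0.66591642,  0.74535849],
       [ 0.01864298, -0.74520804, -0.66657139]])}
top {'mtx': array([[398.37823507,   0.        , 285.94042812],
       [  0.        , 398.37823507, 215.77079627],
       [  0.        ,   0.        ,   1.        ]]), 'k1': -0.08694356796974922, 'position': array([335.37910326, 210.53006302, 944.90284298]), 'attitude': array([[ 0.01896974, -0.98023336,  0.19693327],
       [-0.999758  , -0.02079143, -0.00718672],
       [ 0.01113919, -0.19674928, -0.98039055]])}
0.1 85.6988700352347
```

View pics/side0.png

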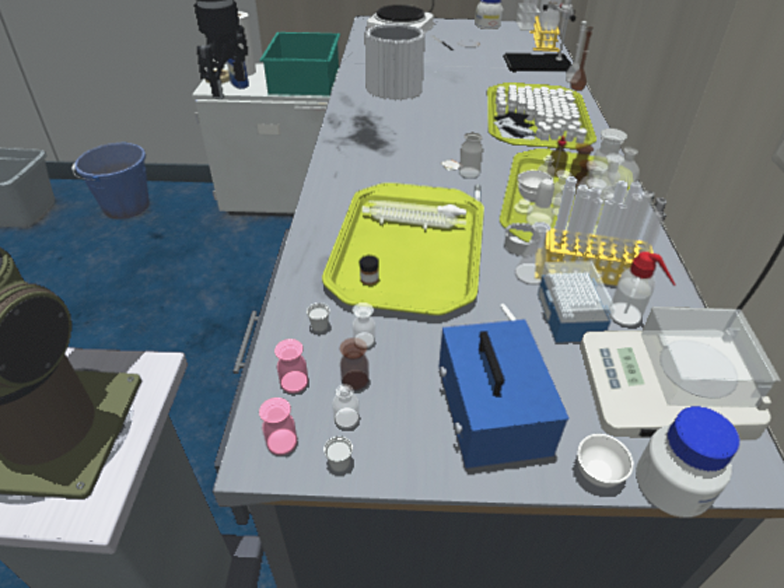

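View pics/top0.png

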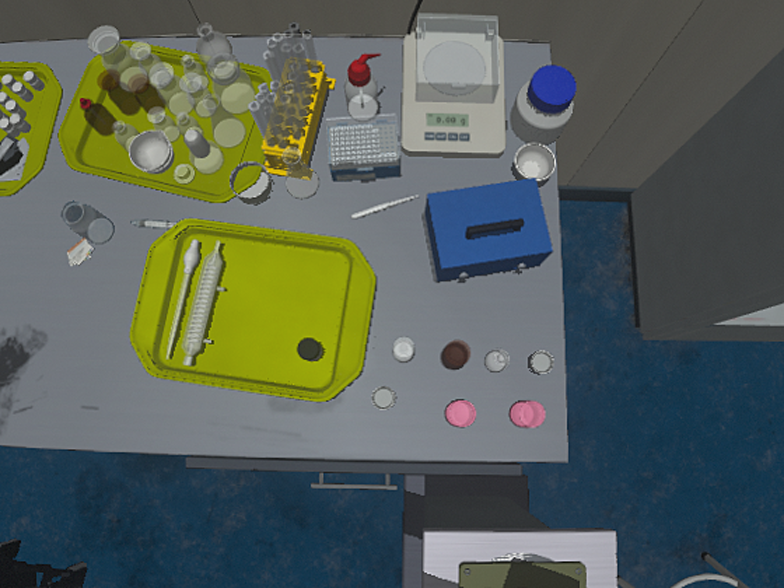

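```bash
cat > h.py <<'E'
from rig import *
import numpy as np, cv2
def crop(n,u0,v0,u1,v1,s,f):
    im=camera(n)[v0:v1,u0:u1]; cv2.imwrite("pics/"+f,cv2.resize(im,None,fx=s,fy=s,interpolation=cv2.INTER_CUBIC)[:,:,::-1])
def ray(n,u,v):
    c=camera_info(n); K=c["mtx"]; d=np.array([(u-K[0,2])/K[0,0],(v-K[1,2])/K[1,1]]); s=d.copy()
    for _ in range(20): s=d/(1+c["k1"]*(s@s))
    return c["position"],c["attitude"]@np.array([s[0],s[1],1])
def atz(n,u,v,z):
    o,r=ray(n,u,v); return o+r*(z-o[2])/r[2]
def proj(n,p):
    c=camera_info(n); q=c["attitude"].T@(np.asarray(p,float)-c["position"]); s=q[:2]/q[2]; s=s*(1+c["k1"]*(s@s)); return c["mtx"][:2,:2]@s+c["mtx"][:2,2]
def cz(u0,v0,s,U,V): return u0+(U+.5)/s-.5, v0+(V+.5)/s-.5
def tri(a,b):
    (o,r),(p,q)=a,b; s=np.linalg.lstsq(np.c_[r,-q],p-o,rcond=None)[0]; A=o+s[0]*r;B=p+s[1]*q; return (A+B)/2,np.linalg.norm(A-B)
def down(deg):  # tool down, tool y axis at angle deg from world x
    a=np.radians(deg); y=np.array([np.cos(a),np.sin(a),0]); z=np.array([0,0,-1.]); return np.c_[np.cross(y,z),y,z]
E
python3 - <<'E'
from h import *
crop("top",260,120,410,310,3.1,"t1.png"); crop("side",180,200,410,350,3.4,"s1.png")
print(read_tool_rot())
E
```

```text
[[-9.74389798e-01  2.24865149e-01 -4.32810316e-04]
 [ 2.24865523e-01  9.74388991e-01 -1.26145896e-03]
 [ 1.38067450e-04 -1.32647686e-03 -9.99999111e-01]]
```

View pics/t1.png

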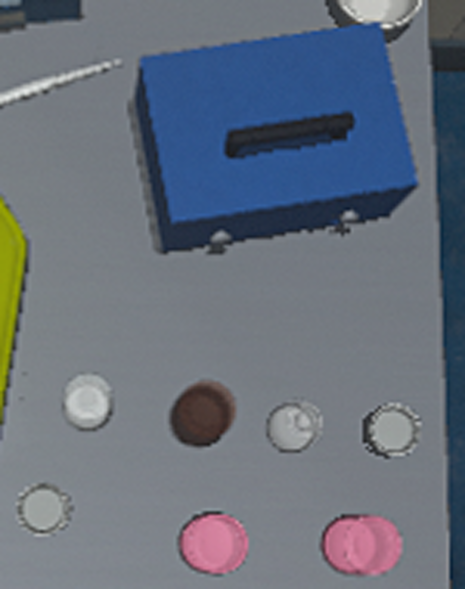

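View pics/s1.png

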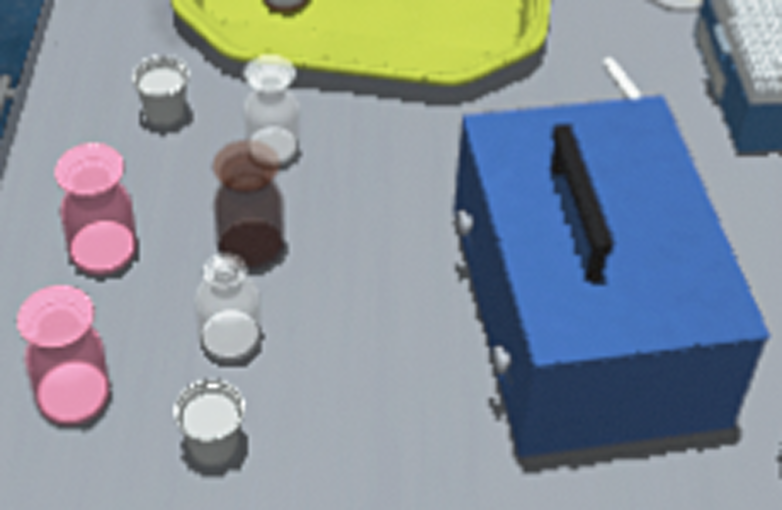

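Run:
```python
from h import *
np.set_printoptions(precision=1,suppress=True)
T=lambda U,V:("top",)+cz(260,120,3.1,U,V)
S=lambda U,V:("side",)+cz(180,200,3.4,U,V)
F=lambda n,U,V:(n,)+cz(0,0,1.4,U,V)
P=lambda n,t,s:print(n,*tri(ray(*t),ray(*s)))
print("hood top corners z97")
for t,s in zip([(140,60),(381,27),(415,185),(172,221)],[(465,115),(663,97),(767,335),(535,364)]): pass
for n,t,s in [("FL",(172,221),(465,115)),("BL",(140,60),(663,97)),("BR",(381,27),(767,335)),("FR",(415,185),(535,364))]:
    P(n,T(*t),S(*s)); print(atz(*T(*t),97),atz(*S(*s),97))
print("handle",atz(*T(290,132),132),atz(*S(582,186),132)); P("h",T(290,131),S(582,186))
for n,t,s,z in [("cup1",(45,508),(162,78),37),("cup2",(392,430),(210,410),37)]:
    P(n,T(*t),S(*s)); print(atz(*T(*t),z),atz(*S(*s),z))
for n,t,zt,s0,s1,z1 in [("flat",(89,397),74,(273,146),(269,75),74),("amber",(206,408),78,(251,246),(246,163),78),("knob",(297,418),73,(230,336),(224,265),73)]:
    print(n,atz(*T(*t),zt),"base",atz(*S(*s0),2),"top",atz(*S(*s1),z1))
print("pink base",atz(*S(102,246),2),atz(*S(72,392),2))
print("vial top",atz(*F("top",310,349),48),atz(*F("side",370,263),48))
print("tray rim outer z25, top view")
for p in [(186,219),(343,237),(377,270),(364,377),(333,402),(160,373),(131,335),(148,252)]: print(p,atz(*F("top",*p),22))
```

```text
hood top corners z97
FL [562.9 141.3  99.3] 1.3149833639381499
[562.8 141.1  97. ] [563.7 143.9  97. ]
BL [685.6 165.   96.8] 2.609566714157823
[684.1 164.9  97. ] [686.9 165.4  97. ]
BR [716.5 -13.4  99.4] 3.924630749890175
[715.4 -14.   97. ] [719.4 -10.9  97. ]
FR [594.7 -34.3  97.5] 1.9002403705589688
[593.8 -34.5  97. ] [595.7 -33.7  97. ]
handle [619.2  62.  132. ] [623.1  58.2 132. ]
h [622.7  61.4 127.9] 2.489637204118003
cup1 [362.2 227.6  37.3] 1.4939590122474053
[361.5 227.4  37. ] [362.9 228.1  37. ]
cup2 [423.8 -28.5  34.6] 1.4121618080316833
[422.8 -28.1  37. ] [424.8 -29.9  37. ]
flat [438.9 197.5  74. ] base [440.1 201.3   2. ] top [439.7 196.5  74. ]
amber [432.2 114.9  78. ] base [433.  113.6   2. ] top [432.5 115.5  78. ]
knob [426.8  49.4  73. ] base [426.6  44.    2. ] top [426.8  41.7  73. ]
pink base [338.2 108.8   2. ] [339.    0.4   2. ]
vial top [435.5 348.6  48. ] [440.2 347.   48. ]
tray rim outer z25, top view
(186, 219) [662.2 584.   22. ]
(343, 237) [633.8 305.4  22. ]
(377, 270) [576.1 245.   22. ]
(364, 377) [394.1 261.5  22. ]
(333, 402) [352.3 310.9  22. ]
(160, 373) [392.  602.5  22. ]
(131, 335) [454.5 659.5  22. ]
(148, 252) [600.8 645.8  22. ]
```

```bash
cat >> h.py <<'E'
TC=np.array([508,452.]); TX=np.array([.9945,-.1045]); TY=np.array([.1045,.9945])
def tray(x,y): return TC+x*TX+y*TY
OBJ=dict(cup1=[362.3,227.7,4,38,37],flat=[439.5,198.5,18,37,74],amber=[432.5,114.7,20,44,78],knob=[426.7,44.5,18,38,73],cup2=[423.8,-29,4,38,37])
def check(names,ref=False):
    im=camera("side").astype(int)
    if ref: np.save("ref.npy",im)
    R=np.load("ref.npy"); out={}
    for n in names:
        x,y,_,w,h=OBJ[n]; c=np.array([proj("side",(x+a*w/2,y+b*w/2,z)) for a in(-1,1) for b in(-1,1) for z in(0,h)])
        u0,v0=c.min(0).astype(int);u1,v1=c.max(0).astype(int)
        out[n]=round(float(np.abs(im-R)[v0:v1,u0:u1].mean()),1)
    print(round(read_t(),1),"diff",out); return out
def pick(n,extra=22,zc=150):
    x,y,z,w,h=OBJ[n]
    fingers.command_gripper(w+extra,30)
    arm.move_ptp([x,y,zc],down(0))
    if arm.move_linear([x,y,z],rate=120,stop_force=8): raise SystemExit("stopped %s"%read_position())
    fingers.command_gripper(w-12,30); print(n,"width",read_gripper_width(),"ff",read_finger_force())
    arm.move_linear([x,y,zc],rate=150)
def place(n,tx,ty,zc=150):
    _,_,z,w,h=OBJ[n]; x,y=tray(tx,ty)
    arm.move_ptp([x,y,zc],down(-6)); print("held",read_gripper_width())
    arm.move_linear([x,y,z+8],rate=150)
    s=arm.move_linear([x,y,z+2],rate=30,stop_force=3); print("place",s,read_position())
    fingers.command_gripper(w+18); arm.move_linear([x,y,zc],rate=200)
E
python3 - <<'E'
from h import *
check(OBJ,True); pick("cup1"); place("cup1",80,-112); check(["flat","amber","knob","cup2"])
crop("top",0,0,560,420,1.4,"t2.png")
E
```

```text
0.2 diff {'cup1': 0.0, 'flat': 0.0, 'amber': 0.0, 'knob': 0.0, 'cup2': 0.0}
cup1 width 35.81026659719754 ff 29.690828788716317
held 35.58094420788908
place True [576.98814155 332.83709599   7.18494056]
8.7 diff {'flat': 25.6, 'amber': 19.5, 'knob': 12.2, 'cup2': 11.3}
```

View pics/t2.png

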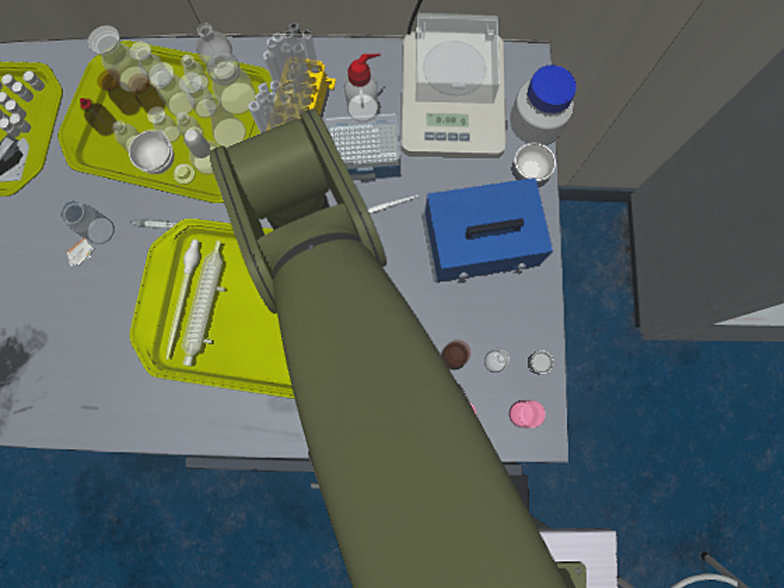

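```bash
cat >> h.py <<'E'
PX=dict(flat=(403,349),amber=(455,354),knob=(496,360),cup2=(540,362))
def topcheck(names):
    A=cv2.imread("pics/top0.png"); B=cv2.resize(camera("top"),(784,588),interpolation=cv2.INTER_CUBIC)[:,:,::-1]; ok=True
    for n in names:
        u,v=PX[n]; t=A[v-22:v+22,u-22:u+22]; m=cv2.matchTemplate(np.ascontiguousarray(B[v-75:v+75,u-75:u+75]),t,cv2.TM_CCOEFF_NORMED)
        _,s,_,l=cv2.minMaxLoc(m); print(round(read_t(),1),n,round(s,2),l[0]-53,l[1]-53); 
        ok&=s>.85 and abs(l[0]-53)<2 and abs(l[1]-53)<2
    return ok
E
python3 - <<'E'
from h import *
if topcheck(["amber","knob","cup2"]):
    pick("cup2"); place("cup2",80,-50)
    if topcheck(["amber","knob"]):
        pick("knob"); 
        place("knob",-70,5); topcheck(["flat","amber"])
        arm.move_j([100,*read_joint_positions()[1:]]); topcheck(["flat","amber"])
        crop("top",0,0,560,420,1.4,"t3.png")
E
```

```text
8.8 amber 0.77 0 0
8.8 knob 1.0 0 0
8.8 cup2 1.0 0 0
```

Run:
```python
from h import *
pick("cup2"); place("cup2",80,-50)
if topcheck(["knob"]):
    pick("knob"); place("knob",-70,5)
arm.move_j([100,*read_joint_positions()[1:]]); topcheck(["flat","amber","knob"])
crop("top",0,0,560,420,1.4,"t3.png")
```

```text
cup2 width 35.78376018645457 ff 29.723404051037505
held 35.85705431650871
place False [582.1003517  393.65425252   5.60059691]
17.6 knob 1.0 0 0
knob width 36.83927524458676 ff 30.355306912679225
held 36.741880903390424
place True [439.94529937 465.28488409  21.34486659]
28.1 flat 1.0 0 0
28.1 amber 1.0 0 0
28.1 knob 0.45 -40 52
```

View pics/t3.png

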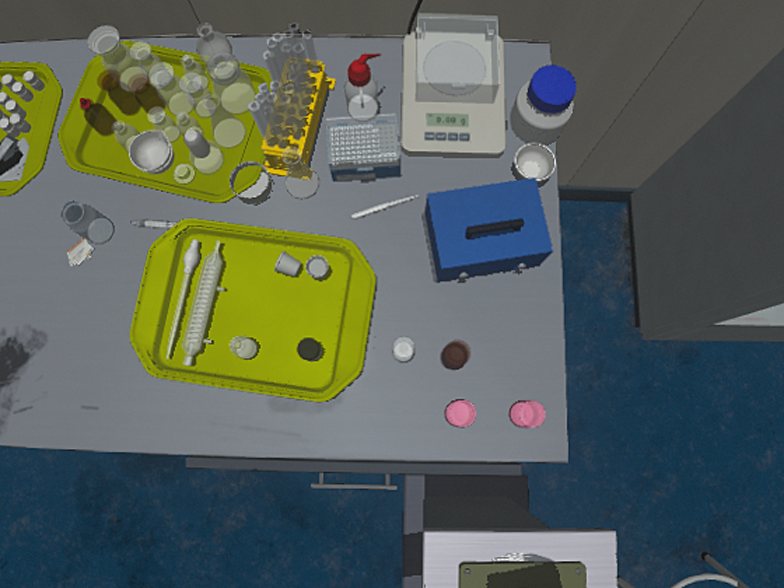

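Run:
```python
from h import *
a=camera("top")[170:275,160:250]; b=camera("side")[125:225,225:345]
r=lambda i,s:cv2.resize(i,None,fx=s,fy=s,interpolation=cv2.INTER_CUBIC)
a=r(a,3.8);b=r(b,3.8); o=np.zeros((400,800,3),np.uint8); o[:a.shape[0],:a.shape[1]]=a; o[:b.shape[0],344:344+b.shape[1]]=b
cv2.imwrite("pics/c1.png",o[:,:,::-1]); print(a.shape,b.shape)
```

```text
(399, 342, 3) (380, 456, 3)
```

View pics/c1.png

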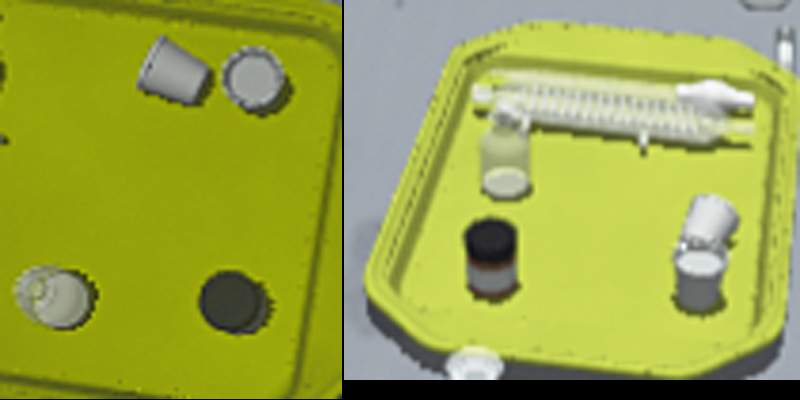

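```bash
cat >> h.py <<'E'
def cuppose():
    r=atz("top",*cz(160,170,3.8,153,66),20)[:2]; f=atz("top",*cz(160,170,3.8,201,87),15)[:2]
    return r,f
E
python3 - <<'E'
from h import *
r,f=cuppose(); a=(r-f)/np.linalg.norm(r-f); print(r,f,np.linalg.norm(r-f),np.degrees(np.arctan2(a[1],a[0])))
m=(r+f)/2-TC; print("tray",m@TX,m@TY)
up=np.array([0,0,1.]); a3=np.r_[a,0]
for th in (30,40,45,50):
  for sg in (1,-1):
    p=sg*np.cross(up,a3); c,s=np.cos(np.radians(th)),np.sin(np.radians(th))
    z0=-up*c-a3*s; z1=a3*c-up*s
    R0=np.c_[np.cross(p,z0),p,z0]; R1=np.c_[np.cross(p,z1),p,z1]
    g0=np.r_[(r*.6+f*.4),22.]; 
    q0=planner.inverse_kinematics(g0+z0*15,R0); qa=planner.inverse_kinematics(g0-z0*60,R0)
    g1=np.r_[tray(5,-25),25.]
    q1=planner.inverse_kinematics(g1+z1*15,R1); q2=planner.inverse_kinematics(g1+z1*15+up*100,R1)
    print(th,sg,[None if q is None else np.round(q).astype(int).tolist() for q in(qa,q0,q2,q1)])
E
```

```text
[587.42260014 412.26038536] [575.5885354  381.84392203] 32.63749883102584 68.74059362978319
tray 78.84333708447168 -46.964301321857576
30 1 [[37, 40, 71, -15, 95, -119], [36, 40, 77, -16, 88, -119], [20, 4, 126, 88, 40, 154], [20, 16, 125, 102, 41, 135]]
30 -1 [[37, 40, 71, -15, 95, 61], [36, 40, 77, -16, 88, 61], [20, 4, 126, 88, 40, -26], [20, 16, 125, 102, 41, -45]]
40 1 [[39, 47, 63, -19, 105, -119], [37, 46, 72, -20, 98, -118], None, [23, 13, 123, 84, 34, 154]]
40 -1 [[39, 47, 63, -19, 105, 61], [37, 46, 72, -20, 98, 62], [23, 2, 123, 68, 37, -7], [23, 13, 123, 84, 34, -26]]
45 1 [[40, 51, 59, -22, 110, -119], [38, 48, 69, -22, 102, -118], None, [24, 12, 122, 72, 32, 166]]
45 -1 [[40, 51, 59, -22, 110, 61], [38, 48, 69, -22, 102, 62], [24, 2, 121, 57, 37, 4], [24, 12, 122, 72, 32, -14]]
50 1 [[40, 54, 56, -24, 114, -120], [38, 51, 66, -24, 107, -118], [25, 2, 119, 47, 38, -166], None]
50 -1 [[40, 54, 56, -24, 114, 60], [38, 51, 66, -24, 107, 62], [25, 2, 119, 47, 38, 14], [25, 12, 120, 60, 31, -2]]
```

```bash
cat >> h.py <<'E'
r,f=cuppose(); a=(r-f)/np.linalg.norm(r-f); a3=np.r_[a,0]; up=np.array([0,0,1.]); p=-np.cross(up,a3)
def rz(t): t=np.radians(t); z=-up*np.cos(t)+a3*np.sin(t); return np.c_[np.cross(p,z),p,z]
R0,R1=rz(-45),rz(37.3); tcp0=np.r_[r*.6+f*.4,22.]+R0[:,2]*18
Ft=R0.T@(np.r_[f,15.9]-tcp0)
def cuptcp(tx,ty,z): return np.r_[tray(tx,ty),z]-R1@Ft
E
python3 - <<'E'
from h import *
fingers.command_gripper(62,50)
arm.move_ptp(tcp0-R0[:,2]*90,R0)
print("stop",arm.move_linear(tcp0,rate=80,stop_force=6),read_position()-tcp0)
fingers.command_gripper(22,50); print(read_gripper_width(),read_finger_force())
arm.move_linear(tcp0+[0,0,120],rate=120)
arm.move_ptp(cuptcp(5,-25,100),R1); print(read_gripper_width(),read_t())
a=camera("top")[170:275,160:290]; b=camera("side")[90:225,225:345]
s=lambda i:cv2.resize(i,None,fx=3,fy=3,interpolation=cv2.INTER_CUBIC)
a,b=s(a),s(b); o=np.zeros((410,760,3),np.uint8); o[:a.shape[0],:a.shape[1]]=a; o[:b.shape[0],395:395+b.shape[1]]=b
cv2.imwrite("pics/c2.png",o[:,:,::-1])
E
```

```text
stop True [2.63219861 6.29191033 8.15080071]
34.6335821485692 49.38583511277102
34.583072045728876 34.7917
```

View pics/c2.png

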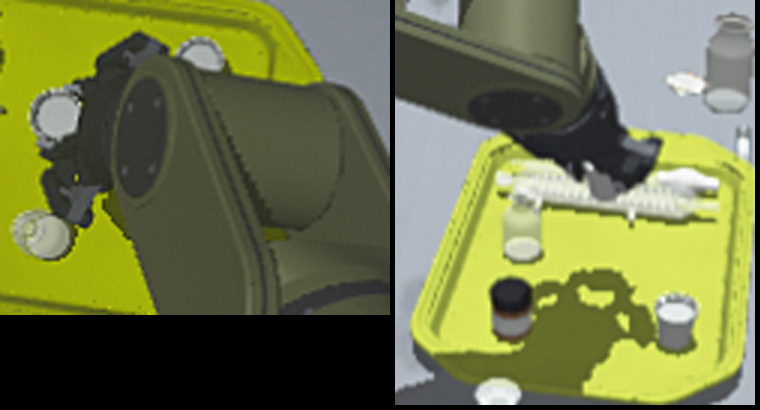

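Run:
```python
from h import *
d=np.array([2.632,6.292,8.151]); Ft2=R0.T@(np.r_[f,15.9]-tcp0-d)
P=lambda z:np.r_[tray(5,-25),z]-R1@Ft2
arm.move_linear(P(14),rate=100)
print(arm.move_linear(P(-3),rate=15,stop_force=1.5),read_position()-P(2),read_contact_force())
fingers.command_gripper(52); arm.dwell(.2)
q=read_position(); arm.move_linear(q-R1[:,2]*70,rate=100); arm.move_linear(read_position()+[0,0,60],rate=200)
topcheck(["flat","amber"])
s=lambda i:cv2.resize(i,None,fx=3,fy=3,interpolation=cv2.INTER_CUBIC)
arm.move_ptp([330,480,250],down(0)); topcheck(["flat","amber"])
a=camera("top")[170:275,160:290]; b=camera("side")[90:225,225:345]
a,b=s(a),s(b); o=np.zeros((410,760,3),np.uint8); o[:a.shape[0],:a.shape[1]]=a; o[:b.shape[0],395:395+b.shape[1]]=b
cv2.imwrite("pics/c3.png",o[:,:,::-1])
```

```text
True [-0.00529903  0.07431905  1.41371637] [ 0.07180101 -0.08183438  2.80189975]
38.4 flat 0.47 6 47
38.4 amber 0.42 0 0
39.4 flat 1.0 0 0
39.4 amber 1.0 0 0
```

View pics/c3.png

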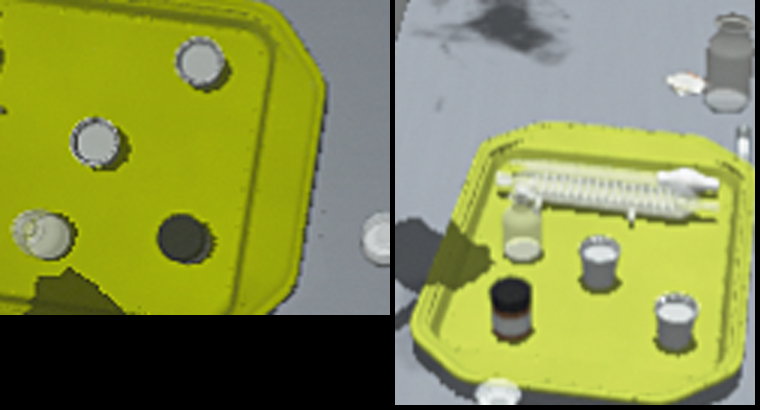

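Run:
```python
from h import *
pick("flat",zc=170); place("flat",80,10,170)
topcheck(["amber"])
```

```text
flat width 35.66962821915206 ff 30.400347467511892
held 35.879315423611104
place True [589.65650305 454.34337428  21.33493957]
47.6 amber 1.0 0 0
```

Run:
```python
from h import *
pick("amber",zc=170); place("amber",80,-50,170)
arm.move_ptp([330,480,250],down(0))
a=camera("top"); b=camera("side")[90:350,190:450]
s=lambda i,k:cv2.resize(i,None,fx=k,fy=k,interpolation=cv2.INTER_CUBIC)
a1,a2,b=s(a[165:290,90:290],1.9),s(a[120:310,260:410],1.9),s(b,1.9); print(a1.shape,a2.shape,b.shape)
o=np.zeros((600,800,3),np.uint8)
for i,(u,v) in ((a1,(0,0)),(a2,(0,238)),(b,(300,105))):
    h,w=i.shape[:2]; h=min(h,600-v); o[v:v+h,u:u+w]=i[:h]
o[:238,:380]=a1[:238,:380]; cv2.imwrite("pics/c4.png",o[:,:,::-1]); print(read_t())
```

```text
amber width 42.56713976188611 ff 31.091230055317283
held 42.67806725662084
place True [583.4577885  394.59154219  23.29505645]
(238, 380, 3) (361, 285, 3) (494, 494, 3)
57.1583
```

View pics/c4.png

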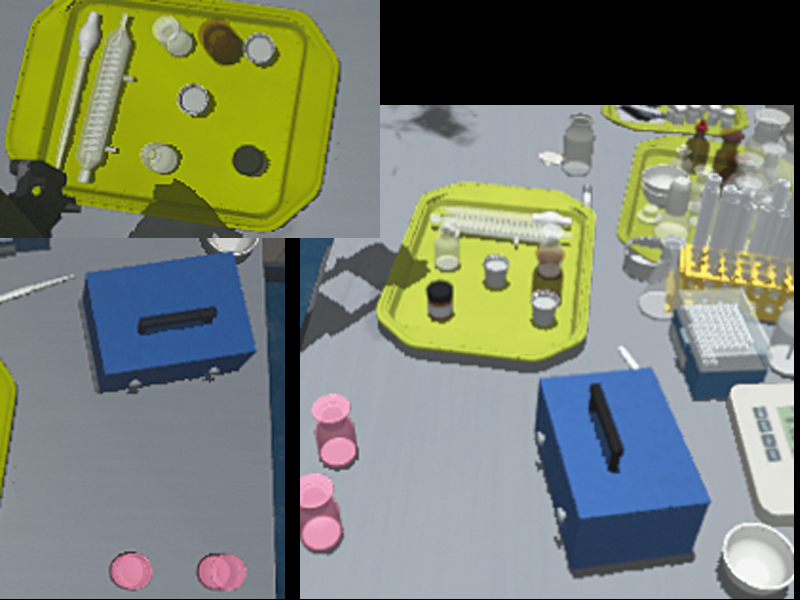

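```bash
cat >> h.py <<'E'
XH=np.array([.9845,.1754,0]); YH=np.array([-.1754,.9845,0]); HH=np.array([622.4,61.5,107.])
E
python3 - <<'E'
from h import *
st=lambda m:print(round(read_t(),1),m,np.round(read_position(),1),np.round(read_contact_force(),1))
fingers.command_gripper(45,100); arm.move_ptp(HH+[0,0,90],down(10.1))
if arm.move_linear(HH,rate=80,stop_force=6): st("touch"); raise SystemExit
fingers.command_gripper(4,100); print(read_gripper_width()); st("grip")
arm.move_linear(HH+[0,0,16],rate=30); st("up")
s=arm.move_linear(HH+[0,0,16]-25*XH,rate=30,stop_force=8); st(s)
E
```

```text
10.063246570741327
61.0 grip [622.9  61.5 107.5] [ 0.6 -0.1  2.1]
61.7 up [622.3  61.5 122.9] [ 0.1 -0.5 -2.8]
62.7 False [598.   57.1 123.1] [ 0.7  0.4 -2.7]
```

Run:
```python
from h import *
st=lambda m:print(round(read_t(),1),m,np.round(read_position(),1),np.round(read_contact_force(),1))
st(arm.move_linear(HH+[0,0,16]-155*XH,rate=80,stop_force=10))
G=np.array([465,68,123.]); arm.move_linear(G,rate=60)
arm.move_linear([465,68,101],rate=60); st(arm.move_linear([465,68,94],rate=15,stop_force=2))
crop("side",150,120,410,350,2.6,"s5.png")
```

```text
64.5 False [470.1  34.3 123.1] [-0.7 -1.5 -3.7]
66.0 True [465.9  68.1  97.6] [2.  0.5 2.8]
```

View pics/s5.png

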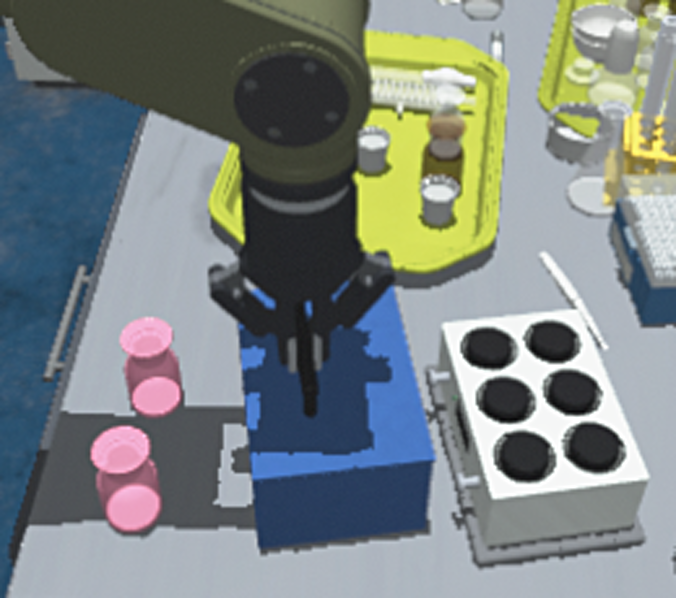

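Run:
```python
from h import *
fingers.command_gripper(45); arm.move_linear([465,68,200],rate=150)
arm.move_ptp([400,330,260],down(0))
g=np.array([(x,y) for y in(52,0,-52) for x in(-26,26)],float)
def fit(P):
    c=P.mean(0); Q=P-c; th=np.arctan2((g[:,0]*Q[:,1]-g[:,1]*Q[:,0]).sum(),(g*Q).sum())
    R=np.array([[np.cos(th),-np.sin(th)],[np.sin(th),np.cos(th)]]); print("centre",c,"yaw",np.degrees(th),"res",np.abs(Q-g@R.T).max()); return c+g@R.T
P=np.array([atz("side",*cz(150,120,2.6,*q),80)[:2] for q in[(489,348),(552,342),(504,399),(572,392),(524,456),(594,447)]])
W=fit(P)
for n in("side","top"):
    im=camera(n); m=np.zeros(im.shape[:2],np.uint8); hull=np.array([proj(n,(*w,76)) for w in W]); 
    ctr=[]
    for w in W:
        u=proj(n,(*w,80)); r=13; u0,v0=(u-r).astype(int); pt=im[v0:v0+2*r+1,u0:u0+2*r+1].max(2); b=(pt<70).astype(np.uint8)
        k,l,s,c=cv2.connectedComponentsWithStats(b); i=l[r,r] or 1+s[1:,4].argmax(); ctr.append(atz(n,*(c[i]+[u0,v0]),79)[:2])
        print(n,s[i,2:],end=" ")
    print(); W2=fit(np.array(ctr)); np.save(f"caps_{n}.npy",W2)
crop("side",150,120,410,350,2.6,"s6.png"); print(read_t())
```

```text
centre [641.62840219  59.89523109] yaw 10.623833252296132 res 1.4235479847097992
side [ 18  15 225] side [ 19  15 219] side [ 19  16 256] side [ 20  16 252] side [ 20  19 299] side [ 21  19 292] 
centre [641.85688539  60.3312545 ] yaw 10.738203037651173 res 0.7463275260442899
top [ 17  18 217] top [ 17  19 219] top [ 18  18 223] top [ 18  18 226] top [ 18  18 228] top [ 18  18 234] 
centre [639.73958747  65.82621205] yaw 10.807767465663717 res 1.1871074163563868
68.5833
```

View pics/s6.png

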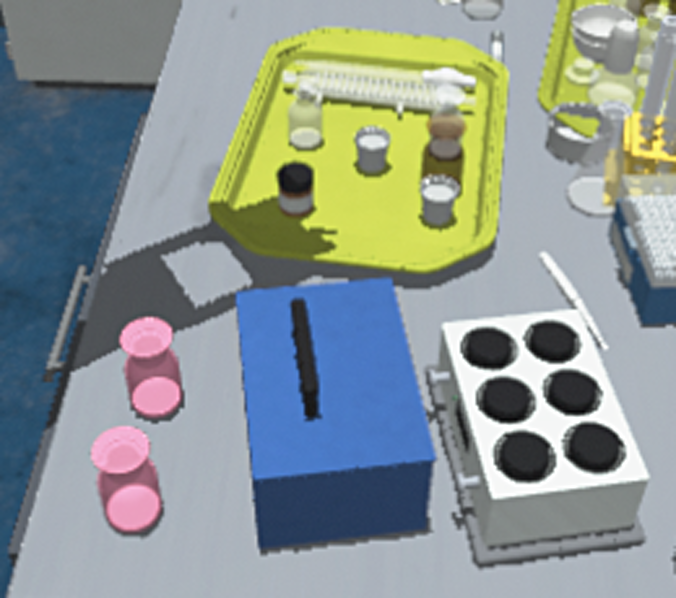

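```bash
cat >> h.py <<'E'
g6=np.array([(x,y) for y in(52,0,-52) for x in(-26,26)],float); _t=np.radians(10.6)
CAPS=np.array([641.9,64.5])+g6@np.array([[np.cos(_t),np.sin(_t)],[-np.sin(_t),np.cos(_t)]])
E
python3 - <<'E'
from h import *
C=np.array([atz("side",*cz(150,120,2.6,*q),72)[:2] for q in[(442,325),(577,310),(648,478),(478,498)]]); print("corners",C.round(1),C.mean(0)); print(CAPS.round(1))
fingers.command_gripper(0,40); D=down(10.6)
for i in (4,5,3,2,0,1):
    x,y=CAPS[i]; arm.move_ptp([x,y,100],D) if i==4 else arm.move_linear([x,y,100],D,rate=150)
    arm.move_linear([x,y,86],rate=80); arm.dwell(.1); s=arm.move_linear([x,y,74],rate=15,stop_force=2)
    print(i,s,read_position()[2].round(1),read_contact_force().round(1),round(read_t(),1)); arm.move_linear([x,y,100],rate=150)
E
```

```text
corners [[572.1 136. ]
 [683.5 157.9]
 [714.2  -5.1]
 [592.5 -26.3]] [640.57220956  65.6131332 ]
[[606.8 110.8]
 [657.9 120.4]
 [616.3  59.7]
 [667.5  69.3]
 [625.9   8.6]
 [677.   18.2]]
4 True 80.1 [-0.7 -0.1  2.7] 71.6
5 True 80.1 [-0.8  0.   3.8] 73.3
3 True 80.1 [-0.3  0.3  4.9] 75.0
2 False 74.0 [-0.4 -0.1  0.2] 77.2
0 True 80.1 [-0.7 -0.1  3.7] 79.0
1 True 80.1 [ 0.4 -0.1  4. ] 80.7
```

Run:
```python
from h import *
st=lambda m:print(round(read_t(),1),m,np.round(read_position(),1),np.round(read_contact_force(),1))
x,y=438,347.8; A,B=down(55.6),down(-34.4)
fingers.command_gripper(56,25); arm.move_ptp([x,y,140],A)
if arm.move_linear([x,y,10],rate=120,stop_force=6): st("touch"); raise SystemExit
fingers.command_gripper(26,25); print(read_gripper_width()); fingers.command_gripper(56)
arm.move_linear([x,y,62],rate=120); arm.move_linear([x,y,62],B,rate=60) if 0 else arm.move_ptp([x,y,62],B)
arm.move_linear([x,y,28],rate=60)
fingers.command_gripper(26,60); print(read_gripper_width())
arm.move_linear([x,y,200],rate=120)
wx,wy=616.0,60.1
arm.move_ptp([wx,wy,200],B); print(read_gripper_width())
arm.move_linear([wx,wy,106],rate=100); st("above")
crop("side",330,180,430,330,4,"v1.png")
```

```text
83.8 touch [436.8 346.7  10.3] [-0.8 -0.9  6.9]
```

Run:
```python
from h import *
arm.dwell(.2); print(read_position(),read_contact_force(),read_gripper_width())
a=camera("top")[215:275,190:260]; b=camera("side")[160:220,235:305]
cv2.imwrite("pics/v0.png",np.hstack([cv2.resize(i,None,fx=5,fy=5,interpolation=cv2.INTER_CUBIC) for i in(a,b)])[:,:,::-1])
```

```text
[436.83215378 346.72610493  10.49035969] [-0.61692108 -1.30613399  5.48589244] 55.97957454592038
```

View pics/v0.png

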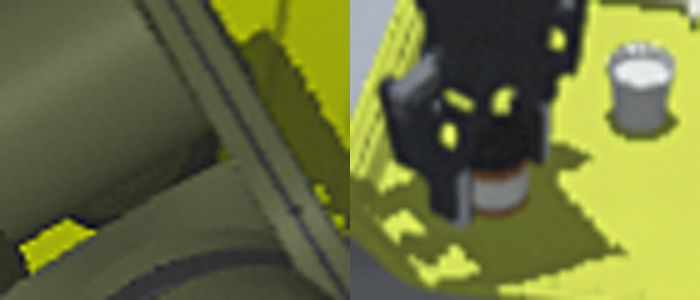

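Run:
```python
from h import *
st=lambda m:print(round(read_t(),1),m,np.round(read_position(),1),np.round(read_contact_force(),1))
x,y=438,347.8; A,B=down(55.6),down(-34.4)
arm.move_linear([x,y,23],rate=40); st("backed")
fingers.command_gripper(26,25); print(read_gripper_width()); fingers.command_gripper(56)
arm.move_linear([x,y,68],rate=120); arm.move_ptp([x,y,68],B)
if arm.move_linear([x,y,28],rate=60,stop_force=6): st("touch"); raise SystemExit
fingers.command_gripper(26,60); print(read_gripper_width())
arm.move_linear([x,y,200],rate=120)
wx,wy=616.0,60.1
arm.move_ptp([wx,wy,200],B); print(read_gripper_width())
arm.move_linear([wx,wy,106],rate=100); st("above")
crop("side",330,180,430,330,4,"v1.png")
```

```text
84.6 backed [438.1 347.9  23.2] [ 0.7  0.  -0.1]
34.87241136450647
34.06064098079381
33.96718745746261
92.3 above [616.8  60.1 107. ] [ 0.5 -0.4 -1.5]
```

View pics/v1.png

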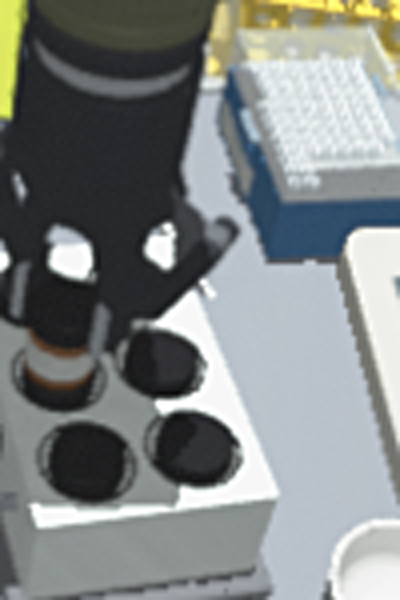

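Run:
```python
from h import *
st=lambda m:print(round(read_t(),1),m,np.round(read_position(),1),np.round(read_contact_force(),1),np.round(read_moment(),2))
st("a"); s=arm.move_linear([616,60.1,72],rate=25,stop_force=4); st(s)
```

```text
92.3 a [616.8  60.1 107.2] [ 0.   0.4 -1.8] [-0.02  0.   -0.03]
93.8 False [616.1  60.1  72.2] [-1.3  0.  -1.8] [ 0.01 -0.02 -0.  ]
```

Run:
```python
from h import *
st=lambda m:print(round(read_t(),1),m,np.round(read_position(),1),np.round(read_contact_force(),1))
fingers.command_gripper(44,20); arm.dwell(.5); st("rel")
arm.move_linear([616,60.1,125],rate=60); fingers.command_gripper(0,40)
arm.move_linear([616,60.1,98],rate=60); arm.dwell(.1)
s=arm.move_linear([616,60.1,78],rate=12,stop_force=4); st(s)
arm.move_linear([616,60.1,110],rate=60); arm.move_linear([616,60.1,86],rate=60); arm.dwell(.1)
st(arm.move_linear([616,60.1,78],rate=12,stop_force=3)); arm.move_linear([616,60.1,200],rate=100)
arm.move_ptp([400,330,300],down(0))
im=camera("side"); np.save("fin.npy",im)
for i,w in enumerate(CAPS):
    u=proj("side",(*w,80)); u0,v0=(u-13).astype(int); b=(im[v0:v0+27,u0:u0+27].max(2)<70).astype(np.uint8)
    k,l,s,c=cv2.connectedComponentsWithStats(b); j=l[13,13]; print(i,s[j,2:],(c[j]+[u0,v0]-u).round(1))
# anything changed elsewhere on the tray since before?
R=np.load("ref.npy"); print(read_t())
```

```text
94.6 rel [616.   60.1  72. ] [ 0.1 -0.7  0.2]
98.2 True [616.   60.1  79.8] [-0.2 -0.4  4.8]
100.1 True [616.1  60.1  79.8] [-1.  -0.1  3.2]
0 [ 18  15 225] [0.2 2.2]
1 [ 19  15 221] [0.1 2. ]
2 [ 19  16 250] [-0.8  1.9]
3 [ 20  16 252] [0. 2.]
4 [ 20  19 300] [0.1 2. ]
5 [ 21  19 293] [0.1 1.8]
102.85
```

Run:
```python
from h import *
B=np.ascontiguousarray(np.load("fin.npy")[:,:,::-1]); A=cv2.resize(cv2.imread("pics/s6.png"),(260,230),interpolation=cv2.INTER_AREA)
for n,(u,v,r) in dict(knob=(305,118,16),cup2=(372,150,22),flat=(450,95,18),amber=(443,150,24),cup1=(438,203,28),hood=(330,410,120)).items():
    u,v,r=int(u/2.6),int(v/2.6),int(r/2.6)+2; t=A[v-r:v+r,u-r:u+r]; P=B[120+v-r-12:120+v+r+12,150+u-r-12:150+u+r+12]
    _,s,_,l=cv2.minMaxLoc(cv2.matchTemplate(P,t,cv2.TM_CCOEFF_NORMED)); print(n,round(s,2),l[0]-12,l[1]-12)
```

```text
knob 1.0 0 0
cup2 1.0 0 0
flat 1.0 0 0
amber 1.0 0 0
cup1 1.0 0 0
hood 1.0 0 0
```

```bash
python3 -c "
from rig import *
print(order.sign_off())"
```

```text
the job is handed in; nothing more can be done
None
```

The job is done and handed in at about 103 s: all five items stand upright on the tray (one cup tipped over when released and was righted), the hood stands on the bench, and the new vial is in the free front-middle well, its cap level with the others.

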